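# File the power modules by height and close the stop

### The arm

A 6-joint arm with a two-finger parallel gripper is mounted at the origin on the work surface. World frame = base frame: x ahead of the robot, y to its left, z up, the work surface at z = 0. Lengths are in m, angles in rad, forces in N, time in s.
With the tool pointing down it reaches from about 0.35 to 0.875 m from the base axis. Payload 4.2 kg.
Tool frame: the origin (TCP) lies on the centre line of the jaws, within the pads' length; the fingertips stand 17 mm ahead of it and the grasp point (between the pads) lies 2 mm behind it; z points along the fingers, y is the line along which they close (so a half turn about z gives the same grasp; the last joint's range is limited). The gripper opens to 85 mm and grips with 20 to 120 N. Pads are 22 mm wide; open, the fingers measure 114 mm over their backs; the gripper's body (76 mm by 85 mm) begins 54 mm behind the grasp point. The pads swing forward as they close: fully open they stand 13 mm farther back than shut.
Start: joints at [-0.993, 0.385, 0.008, 0, -1.194, -0.259], TCP at [0.196, -0.593, 0.248] pointing down, gripper open.
Joint ranges: [-3.14, 3.14], [-1.21, 2.06], [-1.07, 1.41], [-3.16, 2.05], [-2.99, -0.16], [-3.1, 3.1]. Speed limits (rad/s): [2.79, 2.79, 3.14, 3.14, 3.14, 3.14].

### API

Orientations are given as a unit quaternion [x, y, z, w].
In Python, from bench import telemetry, eyes, close_job gives the robot as it stands.
- The arm moves only by the tool step_arm, never from a script. Its argument "moves" is one flat list of numbers, 5 for each row, row after row: the closure, from -1 (fully open) to 1 (shut), then the shift along the world's x, y, z in m, then the turn about the world's z in rad. In form: [jaw, tx, ty, tz, turn, jaw, tx, ty, tz, turn, ...]. A call has 1 to 5 rows; each row shifts and turns the commanded pose from where the row before left it; what a row does not reach is not made up. A row lasts 1/8 s, in which the tool goes at most 62.5 mm and 10.7 degrees, less where a joint would pass 70% of its speed; a pose out of reach is approached as far as the arm can. A call with a gripper value outside its range is refused whole. The fingers move at their own pace and stop on an object; the grip force is fixed at half the most. Time passes only in rows, so rows that do not move let the fingers close. It gives the time, the measured TCP pose, the force, the opening and the grip force at its end, in the units of the state.
- telemetry.sense(): the state, without advancing time (a new reading comes with each control period).
- eyes.camera(name): name is "scene" or "top"; returns a dict with "frame" (480x640x3 uint8, red, green, blue), "K" (3x3 intrinsics, pixels), "rvec" (rotation vector, rad) and "tvec" (3), from world to camera coordinates, as OpenCV has them. Camera axes: x right, y down, z forward; pixel columns grow to the right and rows downward; lengths in m; the calibration is good to about 2 mm. A picture is of the moment at which its call begins. There is no depth.
- close_job(): hands the job in; it is judged then, once.
The state is a dict: "time": time; "joint_pos": joint angles; "dq": joint speeds; "joint_efforts": joint torques, N m; "position": TCP position; "eef_rot": TCP orientation; "wrist_force": force on the tool from outside, world axes, zero at the start; "wrist_torque": the same for the moment, N m; "width": opening from 0.0 (shut) to 1.0 (fully open); "grip_force": force on a finger pad.
Only numpy, scipy, OpenCV 4.12 (cv2) and the standard library are available. Lean on these libraries where they do the work, as an engineer would, in place of code of your own. Each camera call takes 0.05 s, during which the arm holds its last target. There are 200 camera calls.

### The job

File the four finned power modules upright in the green tray, in order of height with the tallest against the fixed end wall and the shortest nearest the black sliding stop, each with its fins facing its neighbours. Then push the stop up until the row is packed snug against the end wall, and let go; never topple a module, and leave the tape, the jar and the spanner where they lie.

Things in the scene. Friction and masses are not known exactly. Their poses are not given: they have to be found in the camera images.
- blue_mid (a point): Centre (half-way up) of the tallest module: a loose upright finned aluminium power module with blue top and end plates, 126 mm high, 56 mm along its own x and 40 mm along its own y (z up along its height); smooth flat end plates at its x ends to grip across the 56 mm, cooling fins on its y sides. About 0.3 kg.
- yellow_mid (a point): Centre (half-way up) of the second tallest module: a loose upright finned aluminium power module with yellow top and end plates, 108 mm high, 56 mm along its own x and 40 mm along its own y (z up along its height); smooth flat end plates at its x ends to grip across the 56 mm, cooling fins on its y sides. About 0.26 kg.
- red_mid (a point): Centre (half-way up) of the third tallest module: a loose upright finned aluminium power module with red top and end plates, 90 mm high, 56 mm along its own x and 40 mm along its own y (z up along its height); smooth flat end plates at its x ends to grip across the 56 mm, cooling fins on its y sides. About 0.22 kg.
- white_mid (a point): Centre (half-way up) of the shortest module: a loose upright finned aluminium power module with white top and end plates, 72 mm high, 56 mm along its own x and 40 mm along its own y (z up along its height); smooth flat end plates at its x ends to grip across the 56 mm, cooling fins on its y sides. About 0.18 kg.
- tray: Fixed green steel storage tray on the bench. Origin: centre of its underside; x across it, y along it, z up. Base 88 mm (x) by 300 mm (y), 8 mm thick, so its floor is at z = 8 mm; low lips along both long sides, inner faces at x = -40 and +40 mm, tops at z = 20 mm. The fixed end wall (green, 88 mm wide, top at z = 78 mm) stands at the +y end, its inner face at y = +135 mm. The black sliding stop stands towards the -y end.
- stop_back (a point): Centre of the outer (-y) face of the black sliding stop, an upright plate 78 mm (tray x) by 10 mm (tray y), its foot at 9 mm and top at 69 mm above the tray's underside; this point is half-way up it. Axes as the tray's. The face that meets the modules is 10 mm from this point towards the tray's +y. It can be pushed on this outer face with shut fingers; it slides along the tray's y only, stays where it is left, with about 1.5 N of friction.
- stop (a joint): How far the stop has been slid from its open end towards the fixed end wall, m: 0 = fully open, largest 0.115. The clear space between stop and end wall is 250 mm less this value.
- tape_mid (a point): Centre of a loose cream-coloured roll of tape lying flat, 52 mm across, 18 mm high; a bystander.
- jar_mid (a point): Centre of a loose small amber glass jar with a steel cap, 36 mm across, 45 mm high; a bystander.
- spanner_grip (a point): A point on the handle of a loose steel spanner lying flat, about 120 mm long, its own x along its length; a bystander.
Not all that is in view belongs to the job. What is shaped like the part that bears blue_mid but purple or turquoise is not meant.

How it is judged:
On the way:
1. all four modules stand upright in the tray between the end wall and the stop (y of blue_mid in the frame of tray between -0.115 and 0.13 m and x of blue_mid in the frame of tray between -0.02 and 0.02 m and z of blue_mid in the frame of tray between 0.063 and 0.079 m and angle between each of blue_mid, yellow_mid, red_mid, white_mid's own z axis and vertical below 0.15 rad and y of yellow_mid in the frame of tray between -0.115 and 0.13 m and x of yellow_mid in the frame of tray between -0.02 and 0.02 m and z of yellow_mid in the frame of tray between 0.054 and 0.07 m and y of red_mid in the frame of tray between -0.115 and 0.13 m and x of red_mid in the frame of tray between -0.02 and 0.02 m and z of red_mid in the frame of tray between 0.045 and 0.061 m and y of white_mid in the frame of tray between -0.115 and 0.13 m and x of white_mid in the frame of tray between -0.02 and 0.02 m and z of white_mid in the frame of tray between 0.036 and 0.052 m), for 0.2 s.
At the end, for the whole second after the job is handed in: From end wall to stop: blue, yellow, red, white, each upright (0.08 rad), on the tray floor (6 mm), square to it (0.2 rad), within 15 mm of its middle line and 9 mm of its place (centres 20, 60, 100, 140 mm from the wall); joint stop above 0.082 (8 mm of snug); all at rest (y of blue_mid in the frame of tray between 0.106 and 0.124 m and x of blue_mid in the frame of tray between -0.015 and 0.015 m and z of blue_mid in the frame of tray between 0.065 and 0.077 m and angle between each of blue_mid, yellow_mid, red_mid, white_mid's own z axis and vertical below 0.08 rad and angle between the y axis of each of blue_mid, yellow_mid, red_mid, white_mid and the y axis of tray, either way round below 0.2 rad and linear speed of each of blue, yellow, red, white below 0.02 m/s and y of yellow_mid in the frame of tray between 0.066 and 0.084 m and x of yellow_mid in the frame of tray between -0.015 and 0.015 m and z of yellow_mid in the frame of tray between 0.056 and 0.068 m and y of red_mid in the frame of tray between 0.026 and 0.044 m and x of red_mid in the frame of tray between -0.015 and 0.015 m and z of red_mid in the frame of tray between 0.047 and 0.059 m and y of white_mid in the frame of tray between -0.014 and 0.004 m and x of white_mid in the frame of tray between -0.015 and 0.015 m and z of white_mid in the frame of tray between 0.038 and 0.05 m and value of joint stop above 0.082 m and velocity of joint stop between -0.01 and 0.01 m/s); the robot touches nothing.
It fails at once if the roll of tape is shifted by more than 25 mm (distance of tape_mid from where it was at the start of the episode above 0.025 m).
It fails at once if the jar is shifted by more than 25 mm (distance of jar_mid from where it was at the start of the episode above 0.025 m).
It fails at once if the spanner is shifted by more than 25 mm (distance of spanner_grip from where it was at the start of the episode above 0.025 m).
It fails at once if a module is toppled (leans more than 0.6 rad) (angle between any of blue_mid, yellow_mid, red_mid, white_mid's own z axis and vertical above 0.6 rad).
It also fails if it takes over 109 s, if anything falls off the work surface, if the arm or the gripper's body presses on something with over 40 N, if the wrist force passes 120 N, or if a joint passes its speed limit or range.

## Working session

There is one attempt and no reset: what is moved stays moved. The work goes in short steps, Python scripts to look and compute and a tool call to move; the robot and the scene stay as the last step left them, time stands still between calls to the robot, and variables do not carry over. Pictures are saved under pics/ and viewed, at most 14 in all, crops included, and the job is handed in when it is done.

Besides the shell and the picture viewer there is one more tool, called by a JSON object that holds its "api" and its "payload", one argument or row to a line. step_arm: Moves the arm, as the interface text tells. Its arguments: {"type":"object","properties":{"moves":{"type":"array"}},"required":["moves"]}

```bash
mkdir -p pics; ls; python3 - <<'E'
from bench import telemetry, eyes
import cv2,numpy as np
s=telemetry.sense();print(s)
for n in("scene","top"):
    c=eyes.camera(n);cv2.imwrite(f"pics/{n}0.png",c["frame"][:,:,::-1]);np.savez(f"{n}0.npz",**c)
    R=cv2.Rodrigues(np.array(c["rvec"]))[0];print(n,c["K"],-R.T@np.array(c["tvec"]).ravel(),R)
E
```

```text
pics
{'time': 0.0, 'joint_pos': array([-9.93400107e-01,  3.85601116e-01,  6.62536094e-03, -5.09465706e-04,
       -1.19401861e+00, -2.58592989e-01]), 'dq': array([-0.0002136 ,  0.00079775, -0.00088362, -0.00045819, -0.00105181,
        0.0003598 ]), 'joint_efforts': array([-2.78471612e-05, -3.92292595e+01,  1.88404101e+01,  4.18631002e+00,
       -4.62126540e-03,  5.97296292e-06]), 'position': array([ 0.19573871, -0.59297859,  0.24719292]), 'eef_rot': array([-1.58634544e-01,  9.87336730e-01,  1.10050732e-03, -2.29745854e-04]), 'wrist_force': array([ 1.14304901, -0.23305414,  0.96859596]), 'wrist_torque': array([-0.04238364, -0.0499164 ,  0.00976517]), 'grip_force': 0.0, 'width': 0.999067956745115}
scene [[552.84929684   0.         319.59466357]
 [  0.         552.84929684 238.21783343]
 [  0.           0.           1.        ]] [0.89204962 0.44054942 0.85901698] [[-0.75626586  0.65426386  0.00086828]
 [ 0.52715337  0.61012337 -0.59148863]
 [-0.38751939 -0.44686494 -0.80631287]]
top [[544.93425452   0.         320.73372561]
 [  0.         544.93425452 246.85232204]
 [  0.           0.           1.        ]] [ 0.38905275 -0.00456431  1.05539434] [[-1.46033458e-02 -9.99892951e-01 -9.10267579e-04]
 [-9.91311935e-01  1.45970233e-02 -1.30719449e-01]
 [ 1.30718743e-01 -1.00658221e-03 -9.91418982e-01]]
```

View pics/top0.png

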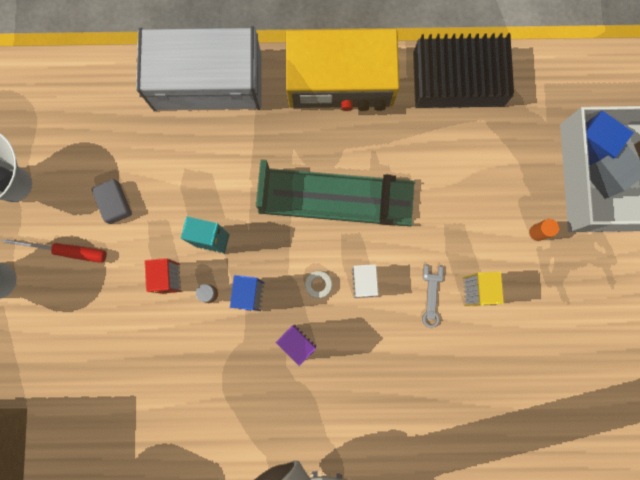

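View pics/scene0.png

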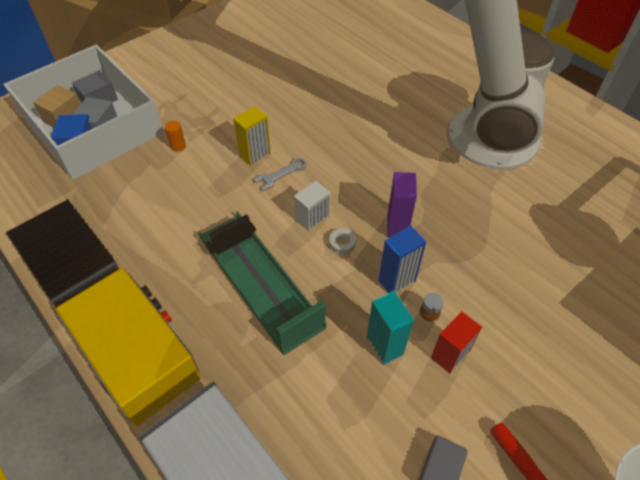

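The top view shows the modules in a row: red (160,275), blue (247,292), white (366,280), yellow (490,288). The tray has its wall at left (263,187) and stop at (388,200).

Possible lookalikes in the top view:
- **Blue:** module (247,292), block in bin (608,135), purple (296,345) and turquoise (204,233) decoys.
- **Yellow:** module (490,288), instrument (342,65).
- **Red:** module (160,275), screwdriver (80,253).
- **White:** module (366,280), tape (318,285).

I choose the four finned modules in the row and will check them in a crop.

```bash
cat > h.py <<'E'
import cv2,numpy as np
def ray(c,px):
    R=cv2.Rodrigues(np.array(c["rvec"]))[0];t=np.array(c["tvec"]).ravel()
    p=cv2.undistortPoints(np.array(px,float).reshape(-1,1,2),np.array(c["K"]),None).reshape(-1,2)
    return -R.T@t,np.c_[p,np.ones(len(p))]@R
def onz(c,px,z):
    o,d=ray(c,px);return o+d*((z-o[2])/d[:,2:])
def proj(c,P): return cv2.projectPoints(np.array(P,float).reshape(-1,1,3),np.array(c["rvec"]),np.array(c["tvec"]),np.array(c["K"]),None)[0].reshape(-1,2)
HUE={"blue":(105,125,120,60),"yellow":(20,32,120,80),"red":None,"white":None}
def mask(f,n):
    h=cv2.cvtColor(f,cv2.COLOR_RGB2HSV);H,S,V=[h[:,:,i].astype(int) for i in range(3)]
    if n=="red": return ((H<6)|(H>174))&(S>170)&(V>80)
    if n=="white": return (S<40)&(V>170)
    a,b,s,v=HUE[n];return (H>=a)&(H<=b)&(S>s)&(V>v)
E
python3 - <<'E'
import cv2
a=cv2.imread("pics/top0.png")
cv2.imwrite("pics/c1.png",cv2.resize(a[150:320,140:300],None,fx=3.5,fy=3.5,interpolation=2))
cv2.imwrite("pics/c2.png",cv2.resize(a[160:320,340:510],None,fx=3.5,fy=3.5,interpolation=2))
h=cv2.cvtColor(a,cv2.COLOR_BGR2HSV)
for n,(u,v) in dict(red=(160,275),blue=(247,292),white=(366,280),yellow=(490,288)).items():
    print(n,[tuple(int(k) for k in h[v,u+d]) for d in range(-24,26,3)]);print([tuple(int(k) for k in h[v+d,u]) for d in range(-24,26,3)])
E
```

```text
red [(17, 104, 221), (16, 104, 220), (16, 104, 220), (8, 152, 215), (2, 200, 209), (2, 200, 209), (2, 202, 208), (2, 201, 208), (2, 199, 208), (2, 198, 211), (3, 203, 206), (9, 73, 94), (16, 32, 89), (18, 35, 88), (16, 78, 108), (16, 104, 145), (16, 100, 146)]
[(16, 104, 196), (16, 104, 198), (16, 111, 202), (3, 197, 219), (2, 202, 208), (2, 200, 207), (2, 200, 207), (2, 201, 208), (2, 199, 208), (2, 202, 208), (2, 200, 209), (2, 200, 209), (2, 199, 209), (3, 192, 161), (10, 136, 156), (16, 104, 220), (17, 105, 221)]
blue [(16, 99, 139), (16, 100, 140), (16, 103, 138), (112, 146, 170), (111, 165, 179), (111, 165, 179), (111, 169, 180), (111, 166, 181), (111, 170, 178), (111, 169, 178), (111, 164, 180), (129, 23, 79), (13, 29, 80), (16, 70, 99), (17, 101, 121), (16, 100, 122), (15, 97, 123)]
[(16, 106, 203), (16, 102, 197), (16, 104, 201), (111, 151, 204), (111, 170, 176), (111, 169, 180), (111, 167, 180), (111, 167, 180), (111, 170, 178), (111, 168, 178), (111, 165, 179), (111, 170, 179), (111, 164, 182), (111, 167, 182), (8, 54, 151), (16, 104, 196), (17, 102, 177)]
white [(16, 104,
[... 361 characters left out ...]
, (25, 12, 225), (25, 14, 226), (27, 12, 225), (28, 14, 224), (25, 15, 225), (27, 12, 225), (30, 6, 226), (16, 99, 217), (16, 99, 221), (16, 104, 213)]
yellow [(16, 34, 144), (17, 13, 138), (21, 13, 138), (15, 15, 140), (23, 143, 164), (24, 193, 223), (24, 196, 222), (24, 196, 223), (24, 198, 222), (24, 196, 222), (24, 194, 223), (24, 196, 223), (22, 149, 181), (16, 103, 148), (17, 105, 148), (17, 105, 146), (17, 106, 147)]
[(16, 105, 201), (16, 104, 205), (17, 107, 219), (24, 193, 222), (24, 194, 223), (24, 194, 224), (24, 194, 223), (24, 195, 222), (24, 198, 222), (24, 198, 222), (24, 196, 223), (24, 196, 222), (24, 194, 224), (24, 195, 220), (17, 106, 222), (17, 101, 224), (17, 104, 221)]
```

View pics/c1.png

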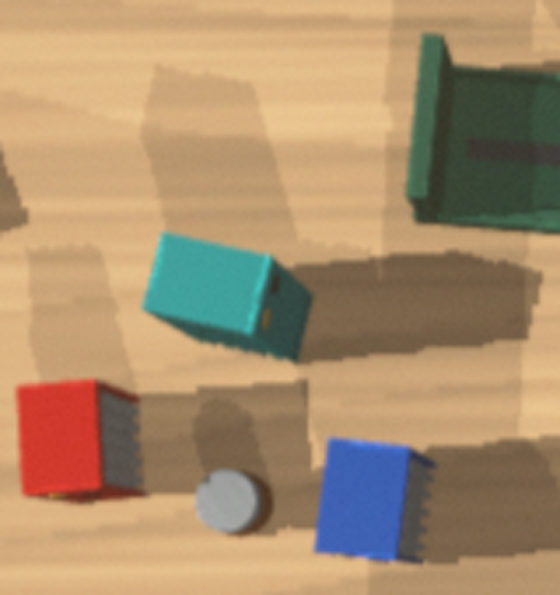

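View pics/c2.png

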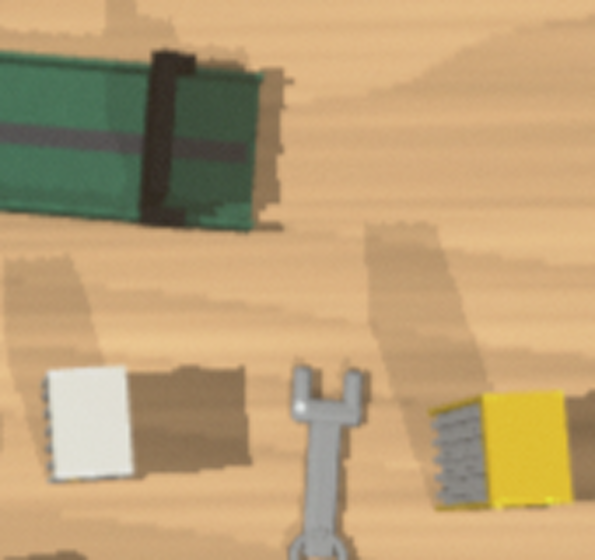

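The crops confirm the finned red, blue, white and yellow modules. The purple and turquoise parts are plain decoys. The tray wall top corners are at about (261,160) and (257,206), and the stop top is at about (388,200).

```bash
cat > m.py <<'E'
from h import *
H={"blue":.126,"yellow":.108,"red":.09,"white":.072}
def mod(c,n,uv,r=40,base=0.0):
    f=c["frame"];M=mask(f,n).astype(np.uint8)
    if n=="red": M&=(cv2.cvtColor(f,cv2.COLOR_RGB2HSV)[:,:,2]>185).astype(np.uint8)
    k=np.zeros_like(M);u,v=map(int,uv);k[v-r:v+r,u-r:u+r]=1
    cs=cv2.findContours(M*k,cv2.RETR_EXTERNAL,cv2.CHAIN_APPROX_NONE)[0]
    ct=max(cs,key=cv2.contourArea)
    P=onz(c,ct.reshape(-1,2),H[n]+base)[:,:2]
    (cx,cy),(w,h),a=cv2.minAreaRect((P*1000).astype(np.float32))
    if w<h: a+=90;w,h=h,w
    return np.round([cx,cy,w,h,(a+90)%180-90],1)  # mm; a = direction of long (x) axis, deg
E
cat > show.py <<'E'
from m import *
c=dict(np.load("top0.npz"))
for n,uv in dict(red=(160,275),blue=(247,292),white=(366,280),yellow=(490,288)).items(): print(n,mod(c,n,uv))
A=lambda L:[(140+x/3.5,150+y/3.5) for x,y in L];B=lambda L:[(340+x/3.5,160+y/3.5) for x,y in L]
p=lambda *a:print(np.round(1000*onz(c,*a)[:,:2]).tolist())
p(A([(423,36),(444,36),(408,197),(427,207)]),.078)
p(A([(452,68),(418,222)])+B([(262,72),(250,230)]),.02)
p(B([(152,53),(175,53),(143,222)]),.069)
p(A([(470,147)])+B([(245,152)]),.008)
s=dict(np.load("scene0.npz"))
p([(342,240)],.009)
print(proj(s,[[.5,-.0,.0]]))
E
python3 show.py
```

```text
red [471.  287.3  55.   38.    4. ]
blue [435.4 127.5  54.5  39.6  -7.1]
white [456.6 -84.9  56.4  40.5   2.8]
yellow [ 437.6 -285.6   69.2   58.3  -88.5]
[[681.0, 103.0], [681.0, 92.0], [594.0, 111.0], [589.0, 101.0]]
[[680.0, 93.0], [592.0, 112.0], [653.0, -191.0], [564.0, -181.0]]
[[652.0, -124.0], [652.0, -136.0], [561.0, -117.0]]
[[637.0, 84.0], [610.0, -182.0]]
[[540.0, -47.0]]
[[323.58262369 255.54445476]]
```

```bash
sed -i 's/"yellow":(20,32,120,80)/"yellow":(21,32,165,100)/' h.py; python3 show.py|head -4
```

```text
red [471.  287.3  55.   38.    4. ]
blue [435.4 127.5  54.5  39.6  -7.1]
white [456.6 -84.9  56.4  40.5   2.8]
yellow [ 437.6 -294.4   55.2   48.8    1.7]
```

{"api": "step_arm", "payload": {
  "moves": [-1,0.016,0.048,0,0.0753,-1,0.016,0.048,0,0.0753,-1,0.016,0.048,0,0.0753,-1,0.016,0.048,0,0.0753,-1,0.016,0.048,0,0.0753]
}}

```text
time: 0.72
position: [0.276, -0.3519, 0.248]
eef_rot: [-0.342, 0.94, 0.0, -0.0]
wrist_force: [1.2, 0.3, 0.5]
width: 0.996
grip_force: 0.0
```

{"api": "step_arm", "payload": {
  "moves": [-1,0.016,0.048,0,0.0753,-1,0.016,0.048,0,0.0753,-1,0.016,0.048,0,0.0753,-1,0.016,0.048,0,0.0753,-1,0.016,0.048,0,0.0753]
}}

```text
time: 1.35
position: [0.3559, -0.1119, 0.2483]
eef_rot: [-0.512, 0.859, -0.0, 0.0]
wrist_force: [0.9, -0.0, 0.2]
width: 1.0
grip_force: 0.0
```

{"api": "step_arm", "payload": {
  "moves": [-1,0.016,0.048,0,0.0753,-1,0.016,0.048,0,0.0753,-1,0.016,0.048,0,0.0753,-1,0.016,0.048,0,0.0753,-1,0.016,0.048,0,0.0753]
}}

```text
time: 1.98
position: [0.4359, 0.1282, 0.2481]
eef_rot: [-0.664, 0.748, 0.0, -0.0]
wrist_force: [-0.3, 0.7, 0.9]
width: 1.0
grip_force: 0.0
```

{"api": "step_arm", "payload": {
  "moves": [-1,0,0,-0.04,0,-1,0,0,-0.04,0,-1,0,0,-0.04,0,-1,0,0,-0.03,0,-1,0,0,0,0]
}}

```text
time: 2.6
position: [0.4344, 0.1255, 0.0964]
eef_rot: [-0.662, 0.749, 0.0, -0.003]
wrist_force: [-0.5, 0.2, -0.0]
width: 1.003
grip_force: 0.0
```

{"api": "step_arm", "payload": {
  "moves": [1,0,0,0,0,1,0,0,0,0,1,0,0,0,0,1,0,0,0,0,1,0,0,0,0]
}}

```text
time: 3.22
position: [0.4365, 0.127, 0.0999]
eef_rot: [-0.663, 0.749, -0.0, 0.001]
wrist_force: [-2.9, 1.2, 7.0]
width: 0.652
grip_force: 63.2
```

{"api": "step_arm", "payload": {
  "moves": [1,0,0,0.04,0,1,0,0,0.05,0,1,0,0,0.04,0,1,0.02,-0.005,0,0.014,1,0.04,-0.01,0,0.014]
}}

```text
time: 3.85
position: [0.4954, 0.1116, 0.2294]
eef_rot: [-0.674, 0.739, 0.0, 0.001]
wrist_force: [-0.2, 1.2, -2.7]
width: 0.651
grip_force: 65.4
```

{"api": "step_arm", "payload": {
  "moves": [1,0.04,-0.01,0,0,1,0.04,-0.01,0,0,1,0.04,-0.01,0,0,1,0.017,-0.008,0,0,1,0,0,0,0]
}}

```text
time: 4.47
position: [0.6332, 0.0728, 0.2269]
eef_rot: [-0.672, 0.74, 0.001, -0.001]
wrist_force: [-0.6, -0.6, -3.3]
width: 0.649
grip_force: 65.5
```

```bash
cat > look.py <<'E'
import sys
from bench import telemetry, eyes
from m import *
t=sys.argv[1]
for n in("top","scene"):
    c=eyes.camera(n);np.savez(f"{n}{t}.npz",**c);cv2.imwrite(f"pics/{n}{t}.png",c["frame"][:,:,::-1])
s=telemetry.sense();print(s["time"],np.round(s["position"],4),np.round(s["eef_rot"],3),s["width"])
E
python3 look.py 1; python3 -c "
import cv2,numpy as np
a=cv2.imread('pics/top1.png')[130:330,170:410];b=cv2.imread('pics/scene1.png')[170:370,200:460]
cv2.imwrite('pics/v1.png',np.hstack([cv2.resize(a,(400,333)),cv2.resize(b,(400,333))]))"
```

```text
4.575 [0.632  0.0735 0.2277] [-0.673  0.74   0.001 -0.001] 0.6480033704673025
```

View pics/v1.png

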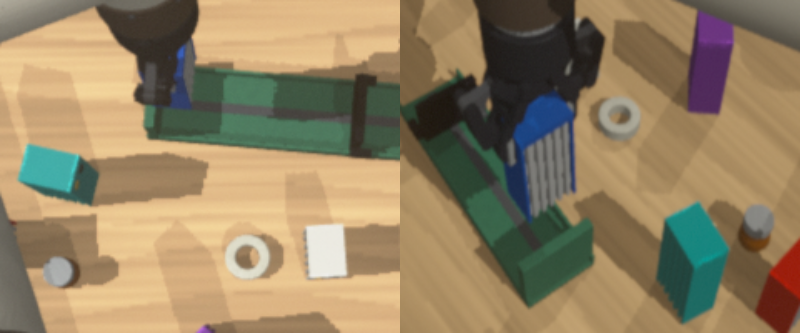

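The gripper holds blue upright over the wall end of the tray. Lowering it now.

{"api": "step_arm", "payload": {
  "moves": [1,0,0,-0.04,0,1,0,0,-0.04,0,1,0,0,-0.025,0,1,0,0,-0.009,0,1,0,0,-0.004,0]
}}

```text
time: 5.2
position: [0.633, 0.074, 0.111]
eef_rot: [-0.673, 0.739, -0.0, 0.0]
wrist_force: [-0.2, 0.0, -2.5]
width: 0.653
grip_force: 65.5
```

{"api": "step_arm", "payload": {
  "moves": [1,0,0,-0.003,0,1,0,0,0,0]
}}

```text
time: 5.45
position: [0.6332, 0.0737, 0.1081]
eef_rot: [-0.673, 0.74, -0.0, 0.001]
wrist_force: [-0.5, 0.1, -2.7]
width: 0.648
grip_force: 65.6
```

{"api": "step_arm", "payload": {
  "moves": [1,0,0,-0.002,0,1,0,0,0,0]
}}

```text
time: 5.7
position: [0.6333, 0.0737, 0.108]
eef_rot: [-0.673, 0.739, -0.001, 0.001]
wrist_force: [-3.8, 1.0, 6.0]
width: 0.647
grip_force: 66.5
```

{"api": "step_arm", "payload": {
  "moves": [-1,0,0,0,0,-1,0,0,0,0,-1,0,0,0,0,-1,0,0,0.03,0,-1,0,0,0.05,0]
}}

```text
time: 6.32
position: [0.6318, 0.0731, 0.1839]
eef_rot: [-0.673, 0.74, 0.001, -0.002]
wrist_force: [0.7, 0.3, 1.0]
width: 0.999
grip_force: 0.0
```

{"api": "step_arm", "payload": {
  "moves": [-1,0,0,0.05,0,-1,-0.014,-0.047,0.02,0,-1,-0.02,-0.055,0,0,-1,-0.03,-0.05,0,0,-1,-0.03,-0.05,0,0]
}}

```text
time: 6.95
position: [0.5379, -0.13, 0.2553]
eef_rot: [-0.673, 0.74, -0.0, 0.0]
wrist_force: [0.4, -1.3, -0.4]
width: 0.998
grip_force: 0.0
```

```bash
python3 look.py 2; python3 - <<'E'
from m import *
c=dict(np.load("top0.npz"))
M=mask(c["frame"],"yellow")
for r in range(266,310,4): 
    x=np.where(M[r,455:520])[0]+455; print(r,x.min() if len(x) else 0,x.max() if len(x) else 0)
c=dict(np.load("top2.npz"))
print(proj(c,[.633,.074,.134]));
try: print(mod(c,"blue",proj(c,[.633,.074,.134])[0],40,.008))
except Exception as e: print(e)
E
```

```text
7.05 [ 0.536  -0.132   0.2557] [-0.671  0.741  0.    -0.   ] 0.9983112633381638
266 0 0
270 0 0
274 475 500
278 478 501
282 478 501
286 479 501
290 479 501
294 479 502
298 480 502
302 480 503
306 0 0
[[273.87856611 177.53953956]]
max() iterable argument is empty
```

```bash
sed -i 's/    cs=cv2/    M=cv2.morphologyEx(M,cv2.MORPH_OPEN,np.ones((7,7),np.uint8))\n    cs=cv2/' m.py; python3 show.py|head -4; python3 - <<'E'
from m import *
c=dict(np.load("top2.npz"));f=c["frame"]
cv2.imwrite("pics/v2.png",np.hstack([cv2.resize(f[110:300,180:430,::-1],(500,380)),cv2.resize(np.load("scene2.npz")["frame"][180:370,200:350,::-1],(300,380))]))
E
```

```text
red [471.2 286.8  55.1  37.3   1.6]
blue [435.8 127.4  53.7  39.6  -7.1]
white [457.3 -85.4  54.2  41.3  -0.8]
yellow [ 437.7 -298.2   55.2   40.9    1.1]
```

View pics/v2.png

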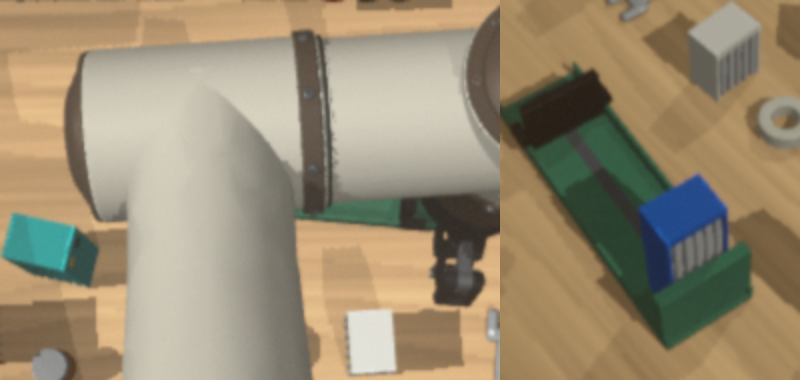

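Blue stands upright against the wall end (scene crop about (690,225)). Next is yellow.

{"api": "step_arm", "payload": {
  "moves": [-1,-0.026,-0.042,0,0.04,-1,-0.026,-0.042,0,0.04,-1,-0.026,-0.042,0,0.04,-1,-0.021,-0.041,0,0.037,-1,0,0,0,0]
}}

```text
time: 7.68
position: [0.4389, -0.2973, 0.2552]
eef_rot: [0.728, -0.686, 0.0, 0.0]
wrist_force: [1.0, -0.1, -0.1]
width: 1.0
grip_force: 0.0
```

```bash
python3 -c "
from bench import telemetry as t
s=t.sense();print(s['position'],s['eef_rot'])"
```

```text
[ 0.43893474 -0.29730448  0.25522752] [ 7.27559060e-01 -6.86045047e-01  2.95800042e-05  8.46154466e-05]
```

{"api": "step_arm", "payload": {
  "moves": [-1,0,0,-0.05,0,-1,0,0,-0.05,0,-1,0,0,-0.05,0,-1,0,0,-0.025,0,-1,0,0,0,0]
}}

```text
time: 8.3
position: [0.4394, -0.2944, 0.0783]
eef_rot: [0.729, -0.684, -0.002, 0.001]
wrist_force: [-0.3, 1.1, 0.1]
width: 1.004
grip_force: 0.0
```

{"api": "step_arm", "payload": {
  "moves": [1,0,0,0,0,1,0,0,0,0,1,0,0,0,0,1,0,0,0,0,1,0,0,0,0]
}}

```text
time: 8.93
position: [0.4405, -0.2957, 0.0821]
eef_rot: [0.729, -0.685, 0.001, -0.0]
wrist_force: [-2.3, 0.9, 6.4]
width: 0.649
grip_force: 62.1
```

{"api": "step_arm", "payload": {
  "moves": [1,0,0,0.04,0,1,0,0,0.05,0,1,0,0,0.04,0,1,0.012,0.02,0,-0.02,1,0.024,0.041,0,-0.02]
}}

```text
time: 9.55
position: [0.4757, -0.2345, 0.211]
eef_rot: [0.714, -0.701, 0.001, -0.001]
wrist_force: [1.2, -0.2, -2.2]
width: 0.654
grip_force: 64.0
```

{"api": "step_arm", "payload": {
  "moves": [1,0.024,0.041,0,-0.025,1,0.024,0.041,0,-0.025,1,0.024,0.041,0,-0.025,1,0.024,0.041,0,-0.02,1,0.024,0.041,0,-0.02]
}}

```text
time: 10.18
position: [0.5962, -0.0279, 0.2102]
eef_rot: [-0.673, 0.739, 0.0, 0.0]
wrist_force: [0.9, -0.4, -2.8]
width: 0.65
grip_force: 64.0
```

{"api": "step_arm", "payload": {
  "moves": [1,0.02,0.035,0,0,1,0.012,0.024,0,0,1,0,0,0,0,1,0,0,0,0]
}}

```text
time: 10.68
position: [0.6273, 0.029, 0.2101]
eef_rot: [-0.673, 0.739, 0.0, -0.0]
wrist_force: [-0.4, 0.7, -2.9]
width: 0.65
grip_force: 64.1
```

```bash
python3 look.py 3;python3 -c "
import cv2,numpy as np
a=cv2.imread('pics/top3.png')[110:300,180:430];b=cv2.imread('pics/scene3.png')[170:370,200:460]
cv2.imwrite('pics/v3.png',np.hstack([cv2.resize(a,(400,304)),cv2.resize(b,(400,304))]))"
```

```text
10.775 [0.6274 0.0286 0.2104] [-0.673  0.739  0.    -0.   ] 0.651790390561073
```

View pics/v3.png

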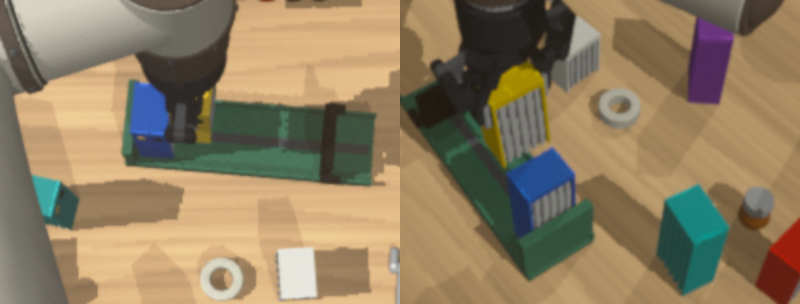

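```bash
cat > trayc.py <<'E'
from m import *
a=np.deg2rad(-5.5);U=np.array([[np.cos(a),np.sin(a)],[-np.sin(a),np.cos(a)]]);O=np.array([.6225,-.0373])
def ext(t,n,z,win,cam="top"):
    c=dict(np.load(f"{cam}{t}.npz"));M=mask(c["frame"],n);u0,v0,u1,v1=win
    k=np.zeros_like(M);k[v0:v1,u0:u1]=1;M=cv2.morphologyEx((M&k).astype(np.uint8),cv2.MORPH_OPEN,np.ones((3,3),np.uint8))
    v,u=np.where(M);T=(onz(c,np.c_[u,v],z)[:,:2]-O)@U.T*1000
    print(t,n,"x",np.percentile(T[:,0],[1,99]).round(1),"y",np.percentile(T[:,1],[1,99]).round(1),len(u))
E
python3 - <<'E'
from trayc import *
ext(3,"blue",.134,(255,150,310,198))
ext(3,"yellow",.237,(290,150,330,205))
E
```

```text
3 blue x [-30.8  25.7] y [ 93.7 132. ] 678
3 yellow x [-54.2  -5.4] y [42.5 53.5] 163
```

Yellow is held upright beside blue with about a 6 mm gap. Lowering it.

{"api": "step_arm", "payload": {
  "moves": [1,0,0.002,-0.04,0,1,0,0,-0.04,0,1,0,0,-0.025,0,1,0,0,-0.009,0,1,0,0,-0.004,0]
}}

```text
time: 11.4
position: [0.6283, 0.031, 0.0928]
eef_rot: [-0.673, 0.739, -0.0, 0.0]
wrist_force: [-0.2, 0.0, -2.7]
width: 0.651
grip_force: 64.1
```

{"api": "step_arm", "payload": {
  "moves": [1,0,0,-0.002,0,1,0,0,0,0]
}}

```text
time: 11.65
position: [0.6284, 0.0316, 0.0913]
eef_rot: [-0.674, 0.739, -0.0, 0.001]
wrist_force: [-0.5, -0.0, -2.1]
width: 0.654
grip_force: 64.1
```

{"api": "step_arm", "payload": {
  "moves": [1,0,0,-0.002,0,1,0,0,0,0]
}}

```text
time: 11.9
position: [0.6286, 0.0318, 0.0901]
eef_rot: [-0.674, 0.739, -0.001, 0.001]
wrist_force: [-2.3, 0.8, 6.2]
width: 0.653
grip_force: 64.5
```

{"api": "step_arm", "payload": {
  "moves": [-1,0,0,0,0,-1,0,0,0,0,-1,0,0,0,0,-1,0,0,0.03,0,-1,0,0,0.05,0]
}}

```text
time: 12.52
position: [0.6267, 0.0312, 0.1669]
eef_rot: [-0.674, 0.739, 0.001, -0.002]
wrist_force: [1.1, 1.0, 0.4]
width: 0.999
grip_force: 0.0
```

{"api": "step_arm", "payload": {
  "moves": [-1,0,0,0.05,0,-1,-0.01,0.02,0.03,0,-1,-0.025,0.04,0,0,-1,-0.025,0.04,0,0,-1,-0.025,0.04,0,0]
}}

```text
time: 13.15
position: [0.5421, 0.1725, 0.2483]
eef_rot: [-0.673, 0.739, -0.0, 0.0]
wrist_force: [0.6, 0.2, -0.1]
width: 0.999
grip_force: 0.0
```

```bash
python3 look.py 4; python3 - <<'E'
from m import *
c=dict(np.load("top0.npz"))
A=lambda L:[(140+x/3.5,150+y/3.5) for x,y in L]
print(onz(c,A([(163,234),(270,257),(252,335),(145,308)]),.126).round(3))
print(onz(c,A([(18,387),(97,380),(100,495),(24,497)]),.09).round(4))
E
```

```text
13.25 [0.5411 0.1744 0.2485] [-0.675  0.737  0.     0.   ] 0.9993227207253731
[[0.567 0.226 0.126]
 [0.555 0.173 0.126]
 [0.516 0.182 0.126]
 [0.531 0.234 0.126]]
[[0.4963 0.3076 0.09  ]
 [0.4993 0.2675 0.09  ]
 [0.4408 0.2647 0.09  ]
 [0.4404 0.303  0.09  ]]
```

{"api": "step_arm", "payload": {
  "moves": [-1,-0.024,0.037,0,0.045,-1,-0.024,0.037,0,0.045,-1,-0.023,0.038,0,0.045,-1,0,0,0,0,-1,0,0,0,0]
}}

```text
time: 13.88
position: [0.4721, 0.2832, 0.2482]
eef_rot: [0.722, -0.692, 0.0, 0.0]
wrist_force: [-0.3, 0.6, -0.0]
width: 1.004
grip_force: 0.0
```

```bash
python3 look.py 5;  python3 - <<'E'
from trayc import *
c4=dict(np.load("top4.npz"));c5=dict(np.load("top5.npz"))
cv2.imwrite("pics/v5.png",np.hstack([cv2.resize(c5["frame"][130:330,120:420,::-1],(450,300)),cv2.resize(np.load("scene5.npz")["frame"][170:370,200:430,::-1],(345,300))]))
E
```

```text
13.975 [0.4724 0.2826 0.2482] [ 0.721 -0.692  0.     0.   ] 1.002232104831815
```

View pics/v5.png

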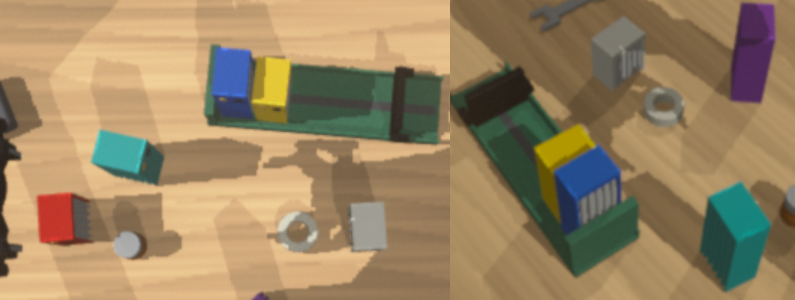

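Blue and yellow stand upright side by side at the wall end. The gripper is above red.

```bash
python3 - <<'E'
from trayc import *
ext(5,"blue",.134,(255,150,310,210))
ext(5,"yellow",.116,(280,150,320,210))
c=dict(np.load("top5.npz"));print(mod(c,"red",(160,275)))
E
```

```text
5 blue x [-30.  26.] y [ 92.3 132. ] 748
5 yellow x [-48.2  23.9] y [46.1 84.6] 863
[471.2 286.8  54.9  37.2   1.6]
```

{"api": "step_arm", "payload": {
  "moves": [-1,-0.002,0.0035,-0.05,0,-1,0,0,-0.05,0,-1,0,0,-0.05,0,-1,0,0,-0.036,0,-1,0,0,0,0]
}}

```text
time: 14.6
position: [0.4691, 0.2846, 0.0597]
eef_rot: [0.721, -0.693, 0.0, 0.004]
wrist_force: [0.6, 0.6, -0.2]
width: 0.999
grip_force: 0.0
```

{"api": "step_arm", "payload": {
  "moves": [1,0,0,0,0,1,0,0,0,0,1,0,0,0,0,1,0,0,0,0,1,0,0,0,0]
}}

```text
time: 15.22
position: [0.4711, 0.288, 0.0645]
eef_rot: [0.722, -0.692, 0.0, -0.002]
wrist_force: [-0.5, 0.5, 6.2]
width: 0.65
grip_force: 63.7
```

{"api": "step_arm", "payload": {
  "moves": [1,0,0,0.05,0,1,0,0,0.055,0,1,0,0,0.055,0,1,0.01,-0.02,0,-0.02,1,0.0205,-0.0405,0,-0.02]
}}

```text
time: 15.85
position: [0.4999, 0.2269, 0.2232]
eef_rot: [0.709, -0.706, -0.0, -0.001]
wrist_force: [1.4, -0.2, -2.3]
width: 0.646
grip_force: 64.9
```

{"api": "step_arm", "payload": {
  "moves": [1,0.0205,-0.0405,0,-0.02,1,0.0205,-0.0405,0,-0.02,1,0.0205,-0.0405,0,-0.02,1,0.0205,-0.0405,0,-0.02,1,0.0205,-0.0405,0,-0.018]
}}

```text
time: 16.48
position: [0.6027, 0.0227, 0.222]
eef_rot: [-0.672, 0.74, 0.001, -0.0]
wrist_force: [0.4, 0.9, -2.9]
width: 0.651
grip_force: 65.1
```

{"api": "step_arm", "payload": {
  "moves": [1,0.0205,-0.04,0,0,1,0,0,0,0,1,0,0,0,0]
}}

```text
time: 16.85
position: [0.6227, -0.0159, 0.2217]
eef_rot: [-0.672, 0.74, 0.001, -0.0]
wrist_force: [-0.3, -0.2, -1.5]
width: 0.649
grip_force: 65.0
```

```bash
python3 look.py 6;python3 -c "
import cv2,numpy as np
a=cv2.imread('pics/top6.png')[110:300,180:430];b=cv2.imread('pics/scene6.png')[170:370,200:460]
cv2.imwrite('pics/v6.png',np.hstack([cv2.resize(a,(400,304)),cv2.resize(b,(400,304))]))"
```

```text
16.95 [ 0.6228 -0.0151  0.2223] [-0.673  0.74   0.    -0.   ] 0.6462525728925279
```

View pics/v6.png

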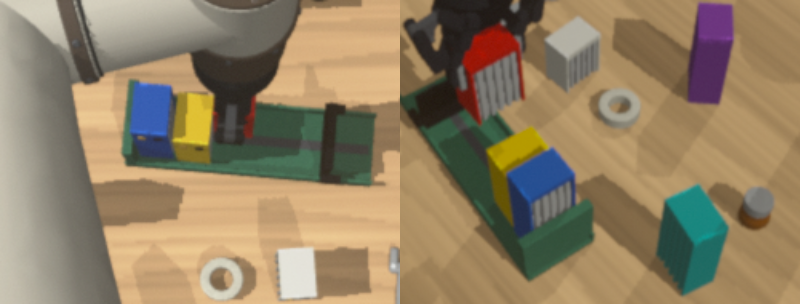

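Red is held upright next to yellow. Lowering it with a 1–2 mm correction.

{"api": "step_arm", "payload": {
  "moves": [1,0.0015,-0.001,-0.05,0,1,0,0,-0.05,0,1,0,0,-0.03,0,1,0,0,-0.012,0,1,0,0,-0.004,0]
}}

```text
time: 17.58
position: [0.6252, -0.0163, 0.0766]
eef_rot: [-0.673, 0.74, -0.0, 0.0]
wrist_force: [0.9, 0.1, -2.7]
width: 0.652
grip_force: 64.8
```

{"api": "step_arm", "payload": {
  "moves": [1,0,0,-0.002,0,1,0,0,-0.001,0,1,0,0,0,0]
}}

```text
time: 17.95
position: [0.6253, -0.017, 0.0741]
eef_rot: [-0.673, 0.74, -0.0, 0.001]
wrist_force: [0.4, 0.0, -3.4]
width: 0.651
grip_force: 64.8
```

{"api": "step_arm", "payload": {
  "moves": [1,0,0,-0.002,0,1,0,0,0,0]
}}

```text
time: 18.2
position: [0.6254, -0.017, 0.0726]
eef_rot: [-0.673, 0.74, -0.001, 0.0]
wrist_force: [-1.3, -0.7, 4.8]
width: 0.651
grip_force: 65.1
```

{"api": "step_arm", "payload": {
  "moves": [-1,0,0,0,0,-1,0,0,0,0,-1,0,0,0,0,-1,0,0,0.03,0,-1,0,0,0.05,0]
}}

```text
time: 18.82
position: [0.6237, -0.0172, 0.1499]
eef_rot: [-0.672, 0.74, 0.001, -0.002]
wrist_force: [0.5, -0.0, 0.6]
width: 1.002
grip_force: 0.0
```

{"api": "step_arm", "payload": {
  "moves": [-1,0,0,0.05,0,-1,-0.042,-0.017,0.03,0.036,-1,-0.042,-0.017,0,0.036,-1,-0.042,-0.017,0,0.035,-1,-0.042,-0.017,0,0.035]
}}

```text
time: 19.45
position: [0.4555, -0.0855, 0.2314]
eef_rot: [0.724, -0.69, 0.0, -0.0]
wrist_force: [-0.9, -0.7, -0.2]
width: 1.001
grip_force: 0.0
```

{"api": "step_arm", "payload": {
  "moves": [-1,0,0,0,0,-1,0,0,0,0]
}}

```text
time: 19.7
position: [0.4575, -0.085, 0.2318]
eef_rot: [0.723, -0.691, 0.001, -0.001]
wrist_force: [0.8, -0.2, 0.2]
width: 0.997
grip_force: 0.0
```

```bash
python3 look.py 7; python3 - <<'E'
from trayc import *
c=dict(np.load("top7.npz"))
cv2.imwrite("pics/v7.png",np.hstack([cv2.resize(c["frame"][130:330,220:460,::-1],(420,350)),cv2.resize(np.load("scene7.npz")["frame"][170:370,200:400,::-1],(350,350))]))
E
```

```text
19.8 [ 0.4579 -0.0847  0.2314] [ 0.723 -0.69   0.    -0.   ] 0.9992067018187141
```

View pics/v7.png

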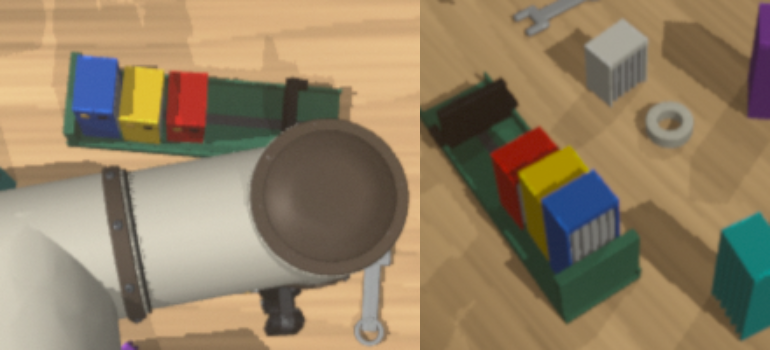

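Blue, yellow and red all stand upright in order. The gripper is above white.

{"api": "step_arm", "payload": {
  "moves": [-1,0,0,-0.05,0,-1,0,0,-0.05,0,-1,0,0,-0.05,0,-1,0,0,-0.035,0,-1,0,0,0,0]
}}

```text
time: 20.42
position: [0.4558, -0.0849, 0.0437]
eef_rot: [0.723, -0.69, -0.002, 0.003]
wrist_force: [0.5, 0.3, 0.1]
width: 0.999
grip_force: 0.0
```

{"api": "step_arm", "payload": {
  "moves": [1,0,0,0,0,1,0,0,0,0,1,0,0,0,0,1,0,0,0,0,1,0,0,0,0]
}}

```text
time: 21.05
position: [0.4582, -0.0848, 0.048]
eef_rot: [0.724, -0.69, 0.001, -0.001]
wrist_force: [-0.3, 1.3, 7.9]
width: 0.647
grip_force: 64.7
```

```bash
python3 - <<'E'
from trayc import *
ext(7,"yellow",.116,(285,150,315,215))
ext(7,"red",.098,(312,150,350,220))
c=dict(np.load("top7.npz"))
s=c["frame"][170:205,375:405].sum(2);ys,xs=np.where(s<110);T=(onz(c,np.c_[xs+375,ys+170],.069)[:,:2]-O)@U.T*1000
print("stop y",np.percentile(T[:,1],[5,95]))
E
```

```text
7 yellow x [-49.1  23.9] y [46.1 84.6] 868
7 red x [-39.8  27.6] y [ 0.9 38.5] 685Traceback (most recent call last):
  File "<stdin>", line 5, in <module>
  File "h.py", line 7, in onz
    o,d=ray(c,px);return o+d*((z-o[2])/d[:,2:])
        ~~~^^^^^^
  File "h.py", line 4, in ray
    p=cv2.undistortPoints(np.array(px,float).reshape(-1,1,2),np.array(c["K"]),None).reshape(-1,2)
      ~~~~~~~~~~~~~~~~~~~^^^^^^^^^^^^^^^^^^^^^^^^^^^^^^^^^^^^^^^^^^^^^^^^^^^^^^^^^^
cv2.error: OpenCV(4.12.0) /io/opencv/modules/calib3d/src/undistort.dispatch.cpp:347: error: (-215:Assertion failed) CV_IS_MAT(_src) && CV_IS_MAT(_dst) && (_src->rows == 1 || _src->cols == 1) && (_dst->rows == 1 || _dst->cols == 1) && _src->cols + _src->rows - 1 == _dst->rows + _dst->cols - 1 && (CV_MAT_TYPE(_src->type) == CV_32FC2 || CV_MAT_TYPE(_src->type) == CV_64FC2) && (CV_MAT_TYPE(_dst->type) == CV_32FC2 || CV_MAT_TYPE(_dst->type) == CV_64FC2) in function 'cvUndistortPointsInternal'
```

{"api": "step_arm", "payload": {
  "moves": [1,0,0,0.05,0,1,0,0,0.05,0,1,0.005,0,0.02,0,1,0.032,0.004,0,-0.035,1,0.042,0.006,0,-0.035]
}}

```text
time: 21.68
position: [0.5358, -0.0749, 0.1672]
eef_rot: [-0.698, 0.716, -0.0, 0.001]
wrist_force: [-0.4, 0.3, -1.7]
width: 0.65
grip_force: 65.1
```

{"api": "step_arm", "payload": {
  "moves": [1,0.042,0.006,0,-0.035,1,0.042,0.0055,0,-0.037,1,0,0,0,0,1,0,0,0,0]
}}

```text
time: 22.18
position: [0.6187, -0.0635, 0.1656]
eef_rot: [-0.672, 0.74, 0.001, -0.001]
wrist_force: [-0.2, 0.0, -1.8]
width: 0.646
grip_force: 65.3
```

```bash
python3 look.py 8;python3 -c "
import cv2,numpy as np
a=cv2.imread('pics/top8.png')[110:300,180:430];b=cv2.imread('pics/scene8.png')[170:370,200:460]
cv2.imwrite('pics/v8.png',np.hstack([cv2.resize(a,(400,304)),cv2.resize(b,(400,304))]))"
```

```text
22.275 [ 0.6187 -0.0637  0.1663] [-0.672  0.74   0.    -0.   ] 0.6478656485927485
```

View pics/v8.png

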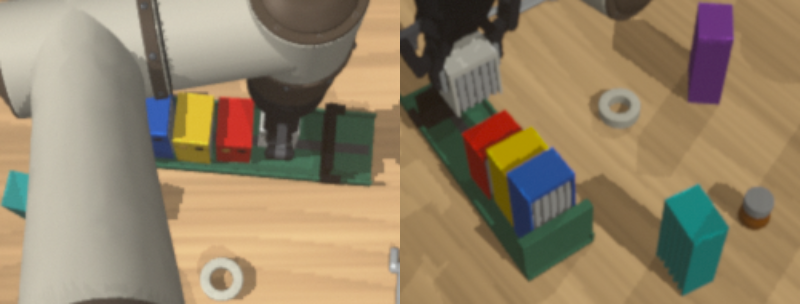

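White is held over its slot between red and the stop. Lowering it.

{"api": "step_arm", "payload": {
  "moves": [1,0.001,0,-0.04,0,1,0,0,-0.04,0,1,0,0,-0.02,0,1,0,0,-0.007,0,1,0,0,-0.002,0]
}}

```text
time: 22.9
position: [0.621, -0.0635, 0.058]
eef_rot: [-0.673, 0.74, -0.0, 0.0]
wrist_force: [0.6, 0.1, -2.0]
width: 0.651
grip_force: 65.2
```

{"api": "step_arm", "payload": {
  "moves": [1,0,0,-0.001,0,1,0,0,0,0]
}}

```text
time: 23.15
position: [0.6214, -0.0634, 0.0573]
eef_rot: [-0.673, 0.74, -0.001, 0.001]
wrist_force: [-0.2, -0.3, -2.0]
width: 0.647
grip_force: 65.2
```

{"api": "step_arm", "payload": {
  "moves": [1,0,0,-0.002,0,1,0,0,0,0]
}}

```text
time: 23.4
position: [0.6216, -0.0634, 0.056]
eef_rot: [-0.673, 0.74, -0.001, 0.001]
wrist_force: [-1.7, 1.8, 5.5]
width: 0.65
grip_force: 66.0
```

{"api": "step_arm", "payload": {
  "moves": [-1,0,0,0,0,-1,0,0,0,0,-1,0,0,0,0,-1,0,0,0.05,0,-1,0,0,0.05,0]
}}

```text
time: 24.02
position: [0.6206, -0.0636, 0.1546]
eef_rot: [-0.673, 0.74, 0.001, -0.001]
wrist_force: [0.6, 0.0, 0.5]
width: 1.002
grip_force: 0.0
```

{"api": "step_arm", "payload": {
  "moves": [1,-0.003,-0.03,0,0,1,-0.004,-0.04,0,0,1,-0.004,-0.03,0,0,1,0,0,0,0,1,0,0,0,0]
}}

```text
time: 24.65
position: [0.6099, -0.1632, 0.1541]
eef_rot: [-0.673, 0.74, 0.0, -0.0]
wrist_force: [-0.8, 0.1, 0.3]
width: 0.001
grip_force: 0.0
```

```bash
python3 look.py 9;python3 -c "
from trayc import *
ext(9,'red',.098,(312,150,350,220))
a=cv2.imread('pics/top9.png')[130:330,220:460];b=cv2.imread('pics/scene9.png')[170:370,200:400]
cv2.imwrite('pics/v9.png',np.hstack([cv2.resize(a,(420,350)),cv2.resize(b,(350,350))]))"
```

```text
24.75 [ 0.6101 -0.1626  0.1542] [-0.673  0.74   0.     0.   ] 0.0018532973497263658Traceback (most recent call last):
  File "<string>", line 3, in <module>
    ext(9,'red',.098,(312,150,350,220))
    ~~~^^^^^^^^^^^^^^^^^^^^^^^^^^^^^^^^
  File "trayc.py", line 6, in ext
    v,u=np.where(M);T=(onz(c,np.c_[u,v],z)[:,:2]-O)@U.T*1000
                       ~~~^^^^^^^^^^^^^^^^
  File "h.py", line 7, in onz
    o,d=ray(c,px);return o+d*((z-o[2])/d[:,2:])
        ~~~^^^^^^
  File "h.py", line 4, in ray
    p=cv2.undistortPoints(np.array(px,float).reshape(-1,1,2),np.array(c["K"]),None).reshape(-1,2)
      ~~~~~~~~~~~~~~~~~~~^^^^^^^^^^^^^^^^^^^^^^^^^^^^^^^^^^^^^^^^^^^^^^^^^^^^^^^^^^
cv2.error: OpenCV(4.12.0) /io/opencv/modules/calib3d/src/undistort.dispatch.cpp:347: error: (-215:Assertion failed) CV_IS_MAT(_src) && CV_IS_MAT(_dst) && (_src->rows == 1 || _src->cols == 1) && (_dst->rows == 1 || _dst->cols == 1) && _src->cols + _src->rows - 1 == _dst->rows + _dst->cols - 1 && (CV_MAT_TYPE(_src->type) == CV_32FC2 || CV_MAT_TYPE(_src->type) == CV_64FC2) && (CV_MAT_TYPE(_dst->type) == CV_32FC2 || CV_MAT_TYPE(_dst->type) == CV_64FC2) in function 'cvUndistortPointsInternal'
```

{"api": "step_arm", "payload": {
  "moves": [1,0,0,-0.05,0,1,0,0,-0.04,0,1,0,0,-0.016,0,1,0,0,0,0,1,0,0,0,0]
}}

```text
time: 25.38
position: [0.6114, -0.1634, 0.0501]
eef_rot: [-0.673, 0.74, -0.001, 0.001]
wrist_force: [-0.2, 0.2, 1.1]
width: 0.001
grip_force: 0.0
```

{"api": "step_arm", "payload": {
  "moves": [1,0.001,0.01,0,0,1,0.001,0.01,0,0,1,0.001,0.01,0,0,1,0.001,0.01,0,0,1,0.001,0.01,0,0]
}}

```text
time: 26.0
position: [0.6153, -0.1129, 0.0486]
eef_rot: [-0.673, 0.74, -0.0, 0.0]
wrist_force: [0.6, -2.2, 0.8]
width: 0.005
grip_force: 1.1
```

{"api": "step_arm", "payload": {
  "moves": [1,0.0005,0.005,0,0,1,0.0005,0.005,0,0,1,0.0004,0.004,0,0,1,0.0004,0.004,0,0,1,0.0004,0.004,0,0]
}}

```text
time: 26.62
position: [0.6171, -0.0918, 0.0483]
eef_rot: [-0.672, 0.74, -0.0, -0.0]
wrist_force: [2.1, -5.0, 0.0]
width: -0.002
grip_force: 2.6
```

{"api": "step_arm", "payload": {
  "moves": [1,0.0002,0.002,0,0,1,0.0002,0.002,0,0,1,0.0002,0.002,0,0,1,0.0001,0.001,0,0,1,0,0,0,0]
}}

```text
time: 27.25
position: [0.6178, -0.0852, 0.0483]
eef_rot: [-0.672, 0.74, -0.0, -0.0]
wrist_force: [1.2, -6.4, -0.2]
width: 0.001
grip_force: 3.1
```

{"api": "step_arm", "payload": {
  "moves": [1,0.0001,0.001,0,0,1,0.0001,0.001,0,0,1,0,0,0,0]
}}

```text
time: 27.62
position: [0.618, -0.0833, 0.0483]
eef_rot: [-0.672, 0.74, -0.0, -0.0]
wrist_force: [1.3, -7.9, -0.0]
width: -0.001
grip_force: 3.4
```

{"api": "step_arm", "payload": {
  "moves": [1,0.0001,0.001,0,0,1,0,0,0,0]
}}

```text
time: 27.88
position: [0.6179, -0.0833, 0.0483]
eef_rot: [-0.672, 0.74, -0.0, -0.001]
wrist_force: [1.4, -10.3, -0.3]
width: 0.002
grip_force: 5.2
```

```bash
python3 look.py 10;python3 -c "
import cv2,numpy as np
a=cv2.imread('pics/top10.png')[130:290,220:460];b=cv2.imread('pics/scene10.png')[170:370,200:400]
cv2.imwrite('pics/v10.png',np.hstack([cv2.resize(a,(420,280)),cv2.resize(b,(280,280))]))"
```

```text
27.975 [ 0.6179 -0.0833  0.0483] [-0.672  0.74  -0.    -0.001] -0.0005793330761848246
```

View pics/v10.png

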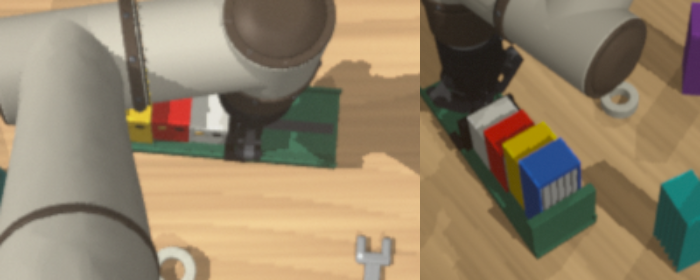

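The four modules are packed in order, and the force is rising with no movement. I'll add one more small push to confirm, then back off.

{"api": "step_arm", "payload": {
  "moves": [1,0.0002,0.002,0,0,1,0,0,0,0]
}}

```text
time: 28.22
position: [0.6179, -0.0832, 0.0483]
eef_rot: [-0.672, 0.74, -0.001, -0.002]
wrist_force: [2.7, -17.3, -0.7]
width: -0.002
grip_force: 8.8
```

Solid against the wall. Backing off, lifting clear and moving away for an unobstructed look.

{"api": "step_arm", "payload": {
  "moves": [1,-0.0004,-0.004,0,0,1,-0.002,-0.02,0,0,1,-0.002,-0.02,0.02,0,1,0,0,0.05,0,1,0,0,0.05,0]
}}

```text
time: 28.85
position: [0.6132, -0.1239, 0.1689]
eef_rot: [-0.672, 0.74, 0.001, -0.0]
wrist_force: [1.6, 0.7, 0.5]
width: -0.005
grip_force: 0.0
```

{"api": "step_arm", "payload": {
  "moves": [1,-0.02,-0.055,0.02,0,1,-0.02,-0.055,0,0,1,-0.02,-0.055,0,0,1,-0.02,-0.055,0,0,1,0,0,0,0]
}}

```text
time: 29.48
position: [0.5316, -0.3468, 0.1877]
eef_rot: [-0.67, 0.742, 0.001, -0.0]
wrist_force: [0.2, 0.3, -0.4]
width: -0.0
grip_force: 0.0
```

```bash
python3 look.py 11;python3 -c "
from trayc import *
ext(11,'blue',.134,(255,150,310,210))
ext(11,'yellow',.116,(275,150,320,215))
ext(11,'red',.098,(300,150,350,220))
ext(11,'white',.080,(315,160,370,220))
a=cv2.imread('pics/top11.png')[130:330,220:460];b=cv2.imread('pics/scene11.png')[170:370,200:400]
cv2.imwrite('pics/v11.png',np.hstack([cv2.resize(a,(420,350)),cv2.resize(b,(350,350))]))"
```

```text
29.575 [ 0.5331 -0.344   0.1878] [-0.672  0.741  0.001  0.   ] -0.0009044340440136663
11 blue x [-29.2  26.3] y [ 95.8 134.7] 733
11 yellow x [-49.6  23.8] y [54.5 93.1] 873
11 red x [-41.4  28.4] y [16.7 52.8] 730
11 white x [-25.6  29.7] y [-24.1  -2.1] 364
```

View pics/v11.png

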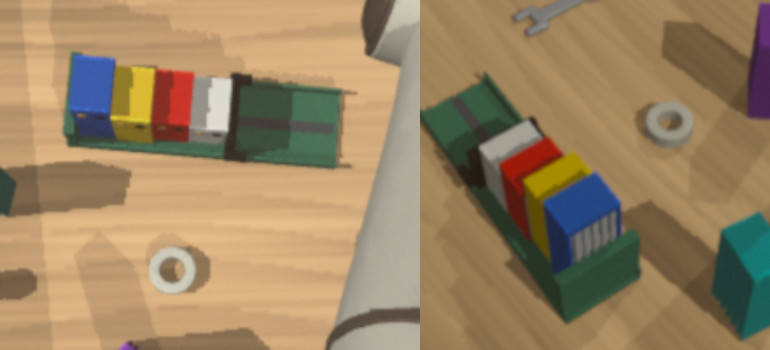

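The row is snug, with centres at about 115, 74, 35 and -4 mm. All four modules are upright, and the gripper is clear.

```bash
python3 -c "
from bench import close_job
print(close_job())"
```

```text
the job is handed in; nothing more can be done
None
```

The job is handed in with no verdict returned: my last camera check showed blue, yellow, red and white upright in order and snug between the end wall and the stop, no module was toppled, I saw no contact with the tape, jar or spanner, and the gripper was clear of everything.

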